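# Start the polishing spindle and hold its dead-man lever in the green

### The arm

A 6-joint arm with a two-finger parallel gripper is mounted at the origin on a cart in front of the work surface, level with it; the furniture and walls round the work are solid. World frame = base frame: x ahead of the robot, y to its left, z up, the work surface at z = 0. Lengths are in mm, angles in degrees, forces in N, time in s.
With the tool pointing down it reaches from about 300 to 950 mm from the base axis. Payload 3.1 kg.
Tool frame: the origin (TCP) lies at the very end of the fingers, on their centre line; the grasp point (between the pads) lies 19 mm behind it; x points along the fingers, z is the direction in which the jaws open and shut, and the axes are right-handed (so a half turn about x gives the same grasp; the last joint's range is limited). The gripper opens to 85 mm and grips with 20 to 120 N. Pads are 22 mm wide; open, the fingers measure 114 mm over their backs; the gripper's body (76 mm by 85 mm) begins 54 mm behind the grasp point. The pads swing forward as they close: fully open they stand 13 mm farther back than shut.
Start: joints at [64.017, 17.653, 93.61, -0, 68.738, -3.994], TCP at [234.055, 579.526, 198.972] pointing down, gripper open.
Joint ranges: [-175.34, 175.34], [-45.06, 112.39], [2.9, 150.54], [-68.45, 248.45], [3.09, 151.38], [-168.51, 168.51]. Speed limits (degrees/s): [159.86, 159.86, 180, 180, 180, 180].

### API

Orientations are given as a 3x3 rotation matrix whose columns are the frame's x, y, z axes.
In Python, from plant import r gives the robot as it stands.
- The arm moves only by the tool step_arm, never from a script. Its argument "motion" is a list of rows, each an object of numbers: "jaw": the opening, from 0 (shut) to 1 (fully open); "x", "y", "z": the shift along the world's x, y, z in mm; "turn": the turn about the world's z in degrees. In form: [{"jaw": .., "x": .., "y": .., "z": .., "turn": ..}, ...]. A call has 1 to 10 rows; each row is the pose to reach, as a shift and turn from the pose measured when the call began; what a row does not reach only later rows make up. A row lasts 1/12 s, in which the tool goes at most 41.7 mm and 7.16 degrees, less where a joint would pass 70% of its speed; a pose out of reach is approached as far as the arm can. A call with a gripper value outside its range is refused whole. The fingers move at their own pace and stop on an object; "squeeze" is the grip in N (left out, the last holds). Time passes only in rows, so rows that repeat a pose let the fingers close. It gives the time, the measured TCP pose, the force and the opening at its end, in the units of the state.
- r.get_state(): the state, without advancing time (a new reading comes with each control period).
- r.camera(name): name is "side" or "top" or "wrist"; returns (picture, depth): 420x560x3 uint8, red, green, blue; 420x560 float32, mm along the optical axis (not along the pixel's ray), 0 where there is no reading.
- r.calibration(name): a dict with "camera_matrix" (3x3 intrinsics, pixels), "k1" (the pictures are not rectified: a ray, as slopes to the right and down, at radius r is drawn at 1 + k1 r^2 times it, then the intrinsics apply), "R" (3x3) and "t" (3): a world point X has camera coordinates R X + t. Camera axes: x right, y down, z forward; pixel columns grow to the right and rows downward; lengths in mm; the calibration is good to about 2 mm. A picture is of the moment at which its call begins: read the wrist's pose just before it. calibration takes no time and is no camera call; for the wrist camera it gives the pose at the moment of the call.
- r.sign_off(): hands the job in, once; it reports no verdict.
The state is a dict: "time": time; "joint_positions": joint angles; "qd": joint speeds; "joint_torque": joint torques, N m; "ee_pos": TCP position; "tcp_rot": TCP orientation; "wrist_force": force on the tool from outside, world axes, zero at the start; "ft_torque": the same for the moment, N m; "opening": finger opening in mm.
Only numpy, scipy, OpenCV 4.12 (cv2) and the standard library are available. Lean on these libraries where they do the work, as an engineer would, in place of code of your own. Each camera call takes 0.05 s, during which the arm holds its last target.

### The job

Start the polishing spindle: press the blue, then the yellow, then the green key on the console right down for a moment, one at a time, without pressing the red stop key. Then push the pad of the spindle's spring-loaded speed lever down with the fingers until the dial needle stands in the green band (the lever is then about level), never letting it reach the red, keep it there for two seconds, and finish while still holding it in the green. Leave the things lying about where they are.

Things in the scene. Friction and masses are not known exactly. Their poses are not given: they have to be found in the camera images.
- console: start console, a grey box 150 x 150 mm with a flat top 43 mm above the bench, fixed; origin at the centre of its underside. Four round spring keys stand upright on its top, one at each corner of a 60 mm square about its centre; which colour is at which corner differs from run to run.
- spindle_unit: bench polishing spindle, fixed: grey base 125 x 210 x 12 mm, origin at the centre of its underside, x away from its front, y to its left seen from the front, z up. A motor (top 98 mm high) lies along y behind; a grey felt wheel sits at its -y end. In front is a white upright dial plate (78 mm wide, centred 55 mm to -y, top 150 mm high) and, in front of that, the speed lever.
- speed_lever (a joint): angle of the dead-man speed lever, rad: 0 is released (pad end raised 0.30 rad), grows as the pad is pushed down, 0.30 is level, 0.60 is the stop. A spring brings it back as soon as it is let go; pushing straight down on the pad takes about 2 N to start it, 5 N at level and 8.5 N at the stop. A black needle at right angles to the lever shows the angle on the dial: grey from 0, green from 0.24 to 0.38, grey to 0.46, red from 0.46 to 0.60.
- lever_pad (a point): middle of the top face of the black rubber pad at the free (+y) end of the speed lever; the pad is 36 x 40 mm and 12 mm thick. It moves with the lever on an arc about the lever's hinge (140 mm along the lever from it and 10 mm above the lever's centre line): its height above the bench is about 126 mm released, 85 mm when level, and changes about 14 mm per 0.1 rad.
- lever_hinge (a point): hinge of the speed lever, 75 mm above the bench, 40 mm before the unit's origin and 55 mm to -y of it; the hinge axis is the unit's x axis.
- key_blue (a joint): how far the blue key is pushed down, m: 0 released, 0.008 fully down; starts to move at 1.5 N, fully down at 5 N, and springs back up.
- key_blue_top (a point): middle of the top of the blue key, a round cap 28 mm across in a black collar 44 mm across; 67 mm above the bench when released, the cap standing 12 mm out of its collar.
- key_yellow (a joint): how far the yellow key is pushed down, m: 0 released, 0.008 fully down; starts to move at 1.5 N, fully down at 5 N, and springs back up.
- key_yellow_top (a point): middle of the top of the yellow key, a round cap 28 mm across in a black collar 44 mm across; 67 mm above the bench when released, the cap standing 12 mm out of its collar.
- key_green (a joint): how far the green key is pushed down, m: 0 released, 0.008 fully down; starts to move at 1.5 N, fully down at 5 N, and springs back up.
- key_green_top (a point): middle of the top of the green key, a round cap 28 mm across in a black collar 44 mm across; 67 mm above the bench when released, the cap standing 12 mm out of its collar.
- key_red (a joint): how far the red key is pushed down, m: 0 released, 0.008 fully down; starts to move at 1.5 N, fully down at 5 N, and springs back up. It is the stop key.
- key_red_top (a point): middle of the top of the red key, a round cap 28 mm across in a black collar 44 mm across; 67 mm above the bench when released, the cap standing 12 mm out of its collar.
- charcoal_block: black charcoal soldering block, 64 x 117 x 30 mm, at the back left; loose, not part of the job, to be left where it is; origin at the centre of its underside.
- borax_dish: round white dish, 72 mm across, 18 mm high, at the back; loose, not part of the job, to be left where it is; origin at the centre of its underside.
- wax_spool: spool of green binding wire with wooden ends, 44 mm across, 34 mm high, at the back; loose, not part of the job, to be left where it is; origin at the centre of its underside.
- flux_bottle: white soft bottle with a nozzle, 42 mm across, 94 mm high, at the back in the middle; loose, not part of the job, to be left where it is; origin at the centre of its underside.
- caliper: slide caliper lying flat, 56 x 200 x 13 mm, at the front left edge; loose, not part of the job, to be left where it is; origin at the centre of its underside.
- pencil: yellow pencil lying flat, 174 mm long, 7 mm thick, near the front edge; loose, not part of the job, to be left where it is; origin at the centre of its underside.
- lamp_corner (a point): lower near left corner of the grey head of the bench lamp, a fixed obstacle that hangs over the right of the bench: from this corner, 237 mm above the bench, the head runs 95 mm away from the robot, 412 mm to the right and 55 mm up.

How it is judged (in metres and radians):
On the way, in this order (a step that is already met when the one before it is completed fails the run):
1. the blue key is pressed right down (more than 5 mm of its 8 mm) (value of joint key_blue above 0.005 m), for 0.1 s.
2. the yellow key is pressed right down (more than 5 mm of its 8 mm) (value of joint key_yellow above 0.005 m), for 0.1 s.
3. the green key is pressed right down (more than 5 mm of its 8 mm) (value of joint key_green above 0.005 m), for 0.1 s.
4. the fingers hold the speed lever with the needle in the green band for two seconds (value of joint speed_lever between 0.24 and 0.38 rad and contact force between the fingers and spindle_unit above 1 N), for 2 s.
At the end, for the whole second after the job is handed in: The fingers press on the spindle unit's lever with more than 1 N and hold it in the green band (0.24 to 0.38 rad); all four keys are up (less than 2 mm down) (all of step 4 and value of joint each of key_blue, key_yellow, key_green, key_red below 0.002 m); the arm keeps its last pose, push and grip.
It fails at once if the red stop key is pressed (more than 3 mm) (value of joint key_red above 0.003 m).
It fails at once if two keys are pressed at once (each more than 3 mm) (value of joint each of key_blue, key_yellow above 0.003 m or value of joint each of key_blue, key_green above 0.003 m or value of joint each of key_yellow, key_green above 0.003 m).
It fails at once if the speed lever reaches the red (0.46 rad) (value of joint speed_lever above 0.46 rad).
It fails at once if a thing lying about is moved more than 30 mm (distance of any of charcoal_block, borax_dish, wax_spool, flux_bottle, caliper, pencil from where it was at the start of the episode above 0.03 m).
It also fails if it takes over 58 s, if anything falls off the work surface, if the arm or the gripper's body presses on something with over 40 N, if the wrist force passes 120 N, or if a joint passes its speed limit or range.

## Working session

There is one attempt and no reset: what is moved stays moved. The work goes in short steps, Python scripts to look and compute and a tool call to move; the robot and the scene stay as the last step left them, time stands still between calls to the robot, and variables do not carry over. Pictures are saved under pics/ and viewed, and the job is handed in when it is done.

Besides the shell and the picture viewer there is one more tool, called after ">>>" as name(argument=value, ...), one argument or row to a line, values as JSON. step_arm: Moves the arm, as the interface text tells. Its arguments: {"type":"object","properties":{"motion":{"type":"array"},"squeeze":{"type":"number"}},"required":["motion"]}

```bash
mkdir -p pics; ls
cat > h.py <<'E'
import numpy as np, cv2
from plant import r
def snap(name,fn):
    c=r.calibration(name); p,d=r.camera(name)
    cv2.imwrite(f'pics/{fn}.png',cv2.cvtColor(p,cv2.COLOR_RGB2BGR))
    np.savez(f'pics/{fn}.npz',p=p,d=d,K=c['camera_matrix'],k1=c['k1'],R=c['R'],t=c['t'])
def load(fn): return np.load(f'pics/{fn}.npz')
def world(f,u,v,z=None,depth=None):
    K=np.array(f['K']);k1=float(f['k1']);R=f['R'];t=np.array(f['t']).ravel()
    q=cv2.undistortPoints(np.array([[[u,v]]],float),K,np.array([k1,0,0,0.]))[0,0]
    ray=np.array([q[0],q[1],1.])
    if z is None:
        d=f['d'][int(round(v)),int(round(u))] if depth is None else depth
        return R.T@(ray*d-t)
    o=-R.T@t; dr=R.T@ray
    return o+dr*(z-o[2])/dr[2]
E
python3 - <<'E'
from h import *
s=r.get_state();print({k:np.round(v,2).tolist() for k,v in s.items()})
for n in ('top','side','wrist'): snap(n,n+'0'); print(n,-np.array(r.calibration(n)['R']).T@np.array(r.calibration(n)['t']))
E
```

```text
pics
{'time': 0.0, 'joint_positions': [64.02, 17.7, 93.69, -0.0, 68.74, -3.99], 'qd': [-0.03, 0.09, 0.06, 0.03, -0.03, 0.0], 'joint_torque': [0.0, -41.53, -27.67, -0.0, 0.01, -0.0], 'ee_pos': [233.67, 578.7, 197.73], 'tcp_rot': [[-0.0, -0.93, 0.37], [-0.0, 0.37, 0.93], [-1.0, 0.0, -0.0]], 'wrist_force': [-0.06, 0.23, 0.91], 'ft_torque': [0.04, 0.01, -0.01], 'opening': 85.39}
top [4.95087971e+02 4.48266467e-01 1.25081274e+03]
side [  566.17035279 -1093.07241128  1133.28955426]
wrist [165.63112363 605.65825069 372.90454625]
```

View pics/top0.png

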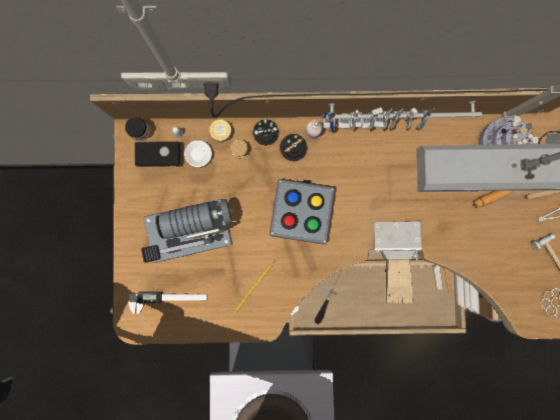

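View pics/side0.png

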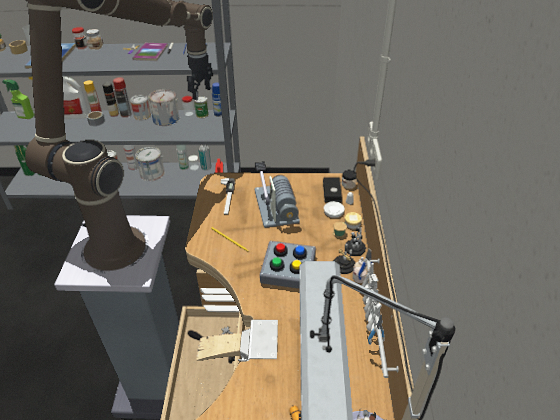

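View pics/wrist0.png

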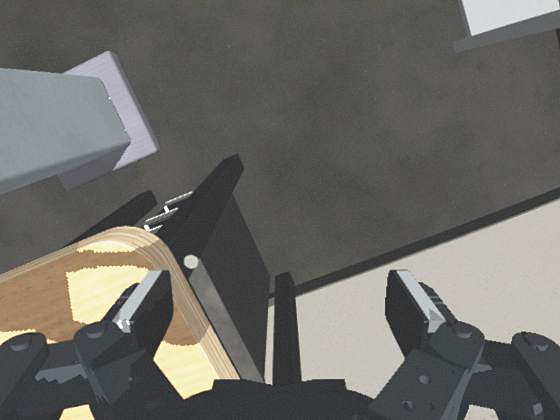

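The top view shows the console keys: blue (293,198), yellow (316,201), red (289,220), green (312,225). The spindle is at about (187,231) with its pad at (151,254). The side view agrees, and the wrist view shows only the bench edge.

Run:
```python
from h import *
for n in('top0','side0'):
    f=load(n);hsv=cv2.cvtColor(f['p'],cv2.COLOR_RGB2HSV)
    box={'top0':(270,335,178,245),'side0':(255,320,238,295)}[n]
    for k,(a,b) in {'blue':(105,130),'yellow':(24,34),'green':(50,80),'red':(0,8)}.items():
        m=cv2.inRange(hsv,(a,120,60),(b,255,255)); mm=np.zeros_like(m);mm[box[2]:box[3],box[0]:box[1]]=m[box[2]:box[3],box[0]:box[1]]
        nn,lab,st,ce=cv2.connectedComponentsWithStats(mm);i=1+np.argmax(st[1:,4]);u,v=ce[i]
        print(n,k,st[i,4],np.round(ce[i],1),'plane67',np.round(world(f,u,v,z=67),1),'depth',np.round(world(f,u,v),1))
f=load('top0')
for u,v in [(151,254),(147,250),(155,250),(147,259),(156,258),(303,210),(220,240),(200,240)]: print(u,v,np.round(world(f,u,v),1))
cv2.imwrite('pics/c1.png',cv2.resize(cv2.imread('pics/top0.png')[190:275,130:250],None,fx=6,fy=6,interpolation=cv2.INTER_CUBIC))
cv2.imwrite('pics/c2.png',cv2.resize(cv2.imread('pics/side0.png')[150:300,200:330],None,fx=4,fy=4,interpolation=cv2.INTER_CUBIC))
```

```text
top0 blue 110 [292.6 196.9] plane67 [601.2 -62.5  67. ] depth [600.9 -62.3  70.4]
top0 yellow 66 [315.9 200.8] plane67 [ 590.3 -121.2   67. ] depth [ 589.9 -120.7   72. ]
top0 green 106 [312.5 224. ] plane67 [ 532.1 -111.3   67. ] depth [ 532.1 -111.3   66.6]
top0 red 110 [288.9 220.4] plane67 [542.2 -52.1  67. ] depth [542. -52.  70.]
side0 blue 74 [299.5 250. ] plane67 [604.  -68.1  67. ] depth [604.  -68.4  67.4]
side0 yellow 64 [295.9 264.1] plane67 [ 592.8 -125.5   67. ] depth [ 592.8 -124.5   65.9]
side0 green 71 [276.4 261.6] plane67 [ 535.2 -116.2   67. ] depth [ 535.3 -120.8   72. ]
side0 red 62 [280.1 247.5] plane67 [545.3 -58.1  67. ] depth [545.3 -58.7  67.5]
151 254 [465.7 278.3 124.9]
147 250 [475.4 286.6 129.2]
155 250 [474.9 269.2 123.5]
147 259 [454.3 286.  131. ]
156 258 [455.9 267.4 121.3]
303 210 [569.2 -90.   42. ]
220 240 [495.9 126.8  11.7]
200 240 [496.8 178.7  13.9]
```

View pics/c1.png

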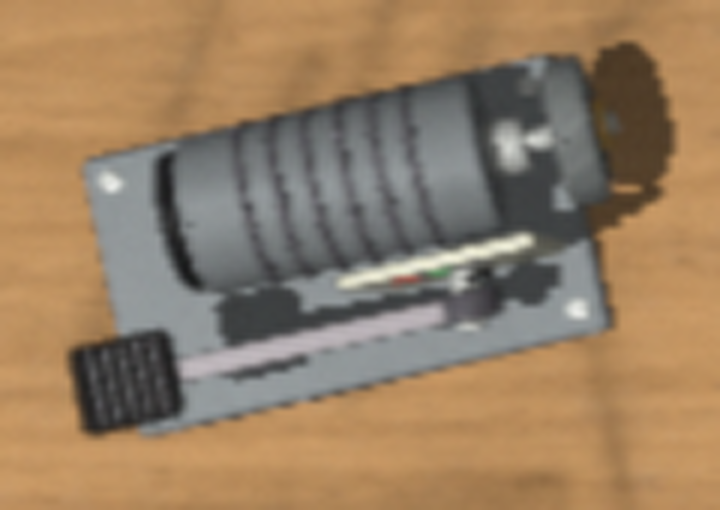

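View pics/c2.png

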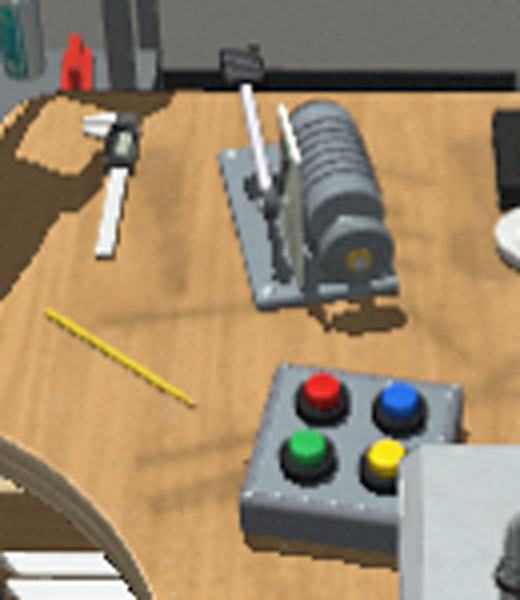

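Keys measured: both cameras agree to about 4 mm and show the 60 mm square at 67 mm height. I'll shut the jaws and fly over at about 230 mm.

>>> step_arm(
  motion=[
    {"jaw": 0, "x": 5, "y": -20, "z": 30},
    {"jaw": 0, "x": 24, "y": -42, "z": 32},
    {"jaw": 0, "x": 44, "y": -77, "z": 32},
    {"jaw": 0, "x": 64, "y": -112, "z": 32},
    {"jaw": 0, "x": 84, "y": -147, "z": 32},
    {"jaw": 0, "x": 104, "y": -182, "z": 32},
    {"jaw": 0, "x": 124, "y": -217, "z": 32},
    {"jaw": 0, "x": 144, "y": -252, "z": 32},
    {"jaw": 0, "x": 164, "y": -287, "z": 32},
    {"jaw": 0, "x": 184, "y": -322, "z": 32},
  ],
  squeeze=60,
)

```text
$.motion[0]: bad value
```

>>> step_arm(
  motion=[
    {"jaw": 0, "x": 5, "y": -20, "z": 30, "turn": 0},
    {"jaw": 0, "x": 24, "y": -42, "z": 32, "turn": 0},
    {"jaw": 0, "x": 44, "y": -77, "z": 32, "turn": 0},
    {"jaw": 0, "x": 64, "y": -112, "z": 32, "turn": 0},
    {"jaw": 0, "x": 84, "y": -147, "z": 32, "turn": 0},
    {"jaw": 0, "x": 104, "y": -182, "z": 32, "turn": 0},
    {"jaw": 0, "x": 124, "y": -217, "z": 32, "turn": 0},
    {"jaw": 0, "x": 144, "y": -252, "z": 32, "turn": 0},
    {"jaw": 0, "x": 164, "y": -287, "z": 32, "turn": 0},
    {"jaw": 0, "x": 184, "y": -322, "z": 32, "turn": 0},
  ],
  squeeze=60,
)

```text
time: 0.98
ee_pos: [418.1, 255.0, 229.9]
tcp_rot: [[-0.001, -0.927, 0.374], [-0.002, 0.374, 0.927], [-1.0, 0.0, -0.002]]
wrist_force: [1.6, 0.4, 0.3]
opening: 0.1
```

>>> step_arm(
  motion=[
    {"jaw": 0, "x": 20, "y": -35, "z": 0, "turn": 0},
    {"jaw": 0, "x": 40, "y": -70, "z": 0, "turn": 0},
    {"jaw": 0, "x": 60, "y": -105, "z": 0, "turn": 0},
    {"jaw": 0, "x": 80, "y": -140, "z": 0, "turn": 0},
    {"jaw": 0, "x": 100, "y": -175, "z": 0, "turn": 0},
    {"jaw": 0, "x": 120, "y": -210, "z": 0, "turn": 0},
    {"jaw": 0, "x": 140, "y": -245, "z": 0, "turn": 0},
    {"jaw": 0, "x": 160, "y": -280, "z": -10, "turn": 0},
    {"jaw": 0, "x": 175, "y": -305, "z": -30, "turn": 0},
    {"jaw": 0, "x": 184, "y": -319, "z": -50, "turn": 0},
  ],
)

```text
time: 1.82
ee_pos: [604.4, -67.9, 180.2]
tcp_rot: [[0.003, -0.926, 0.377], [-0.003, 0.377, 0.926], [-1.0, -0.004, -0.002]]
wrist_force: [0.3, -0.2, -0.1]
opening: -0.0
```

Run:
```python
from h import *
print(r.get_state()['ee_pos'])
snap('wrist','w1');snap('side','s1');
f=load('w1');hsv=cv2.cvtColor(f['p'],cv2.COLOR_RGB2HSV)
for k,(a,b) in {'blue':(105,130),'yellow':(24,34),'green':(50,80),'red':(0,8)}.items():
    m=cv2.inRange(hsv,(a,120,60),(b,255,255))
    nn,lab,st,ce=cv2.connectedComponentsWithStats(m)
    if nn<2: continue
    i=1+np.argmax(st[1:,4]);u,v=ce[i]
    print(k,st[i],np.round(ce[i],1),np.round(world(f,u,v,z=67),1),np.round(world(f,u,v),1))
print(r.get_state()['ee_pos'])
```

```text
[604.42002604 -67.89120365 180.1786516 ]
blue [269 166  34  36 965] [285.4 183.3] [599.8 -61.3  67. ] [599.7 -61.3  67.5]
yellow [198 182  35  34 833] [214.8 198.6] [ 589.9 -119.3   67. ] [ 590.1 -119.5   66.3]
green [ 177  109   37   37 1039] [194.8 126.9] [ 531.8 -109.6   67. ] [ 531.8 -109.8   66. ]
red [ 251   92   37   37 1023] [268.9 109.8] [541.7 -51.6  67. ] [541.7 -51.6  67.2]
[599.97115917 -66.36172651 175.28293334]
```

View pics/w1.png

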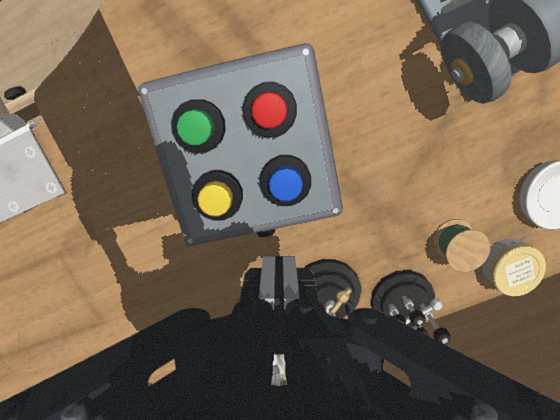

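View pics/s1.png

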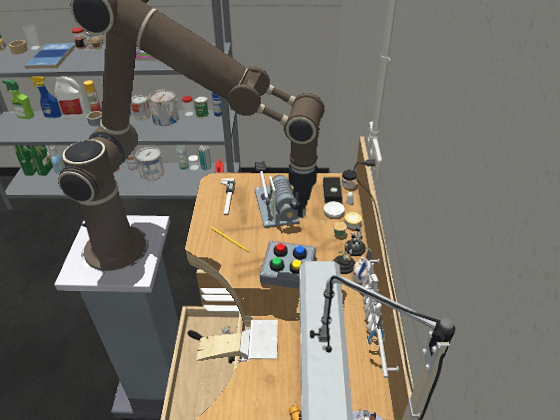

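The wrist view shows the four keys, green (195,127), red (269,110), yellow (215,199) and blue (285,183), within 2 mm of the top view. Now I'll go down over blue.

>>> step_arm(
  motion=[
    {"jaw": 0, "x": 0, "y": 3, "z": -25, "turn": 0},
    {"jaw": 0, "x": 0, "y": 3, "z": -50, "turn": 0},
    {"jaw": 0, "x": 0, "y": 3, "z": -70, "turn": 0},
    {"jaw": 0, "x": 0, "y": 3, "z": -85, "turn": 0},
    {"jaw": 0, "x": 0, "y": 3, "z": -95, "turn": 0},
    {"jaw": 0, "x": 0, "y": 3, "z": -95, "turn": 0},
    {"jaw": 0, "x": 0, "y": 3, "z": -95, "turn": 0},
  ],
)

```text
time: 2.5
ee_pos: [599.8, -62.7, 80.6]
tcp_rot: [[-0.009, -0.926, 0.377], [-0.001, 0.377, 0.926], [-1.0, 0.008, -0.004]]
wrist_force: [-0.9, 0.0, 0.1]
opening: 0.3
```

Run:
```python
from h import *
s=r.get_state();print(s['time'],s['ee_pos'],s['wrist_force'],s['opening'])
```

```text
2.5 [599.82166083 -62.71846755  80.55270973] [-0.90200594  0.00320098  0.08814405] 0.3050202312546191
```

>>> step_arm(
  motion=[
    {"jaw": 0, "x": 0, "y": 0, "z": -8, "turn": 0},
    {"jaw": 0, "x": 0, "y": 0, "z": -14, "turn": 0},
    {"jaw": 0, "x": 0, "y": 0, "z": -18, "turn": 0},
    {"jaw": 0, "x": 0, "y": 0, "z": -21, "turn": 0},
    {"jaw": 0, "x": 0, "y": 0, "z": -22, "turn": 0},
    {"jaw": 0, "x": 0, "y": 0, "z": -22, "turn": 0},
    {"jaw": 0, "x": 0, "y": 0, "z": -22, "turn": 0},
  ],
)

```text
time: 3.08
ee_pos: [599.9, -62.8, 58.6]
tcp_rot: [[-0.009, -0.926, 0.377], [-0.001, 0.377, 0.926], [-1.0, 0.008, -0.004]]
wrist_force: [-1.0, 0.4, -0.2]
opening: 0.6
```

No contact force yet at 58.6 mm, so I'll look before going further.

Run:
```python
from h import *
snap('side','s2');snap('wrist','w2');snap('top','t2')
s=r.get_state();print(s['time'],s['ee_pos'],s['wrist_force'],s['opening'])
cv2.imwrite('pics/c3.png',np.hstack([cv2.resize(cv2.imread('pics/side'+'0.png' if 0 else 'pics/s2.png')[200:300,240:330],None,fx=4.5,fy=4.5,interpolation=cv2.INTER_CUBIC),cv2.resize(cv2.imread('pics/t2.png')[170:250,260:330],None,fx=5,fy=5.625,interpolation=cv2.INTER_CUBIC)]))
```

```text
3.2333 [600.12430136 -62.76801584  58.852077  ] [0.86242077 0.70902848 0.64060896] 0.2981950681214476
```

View pics/c3.png

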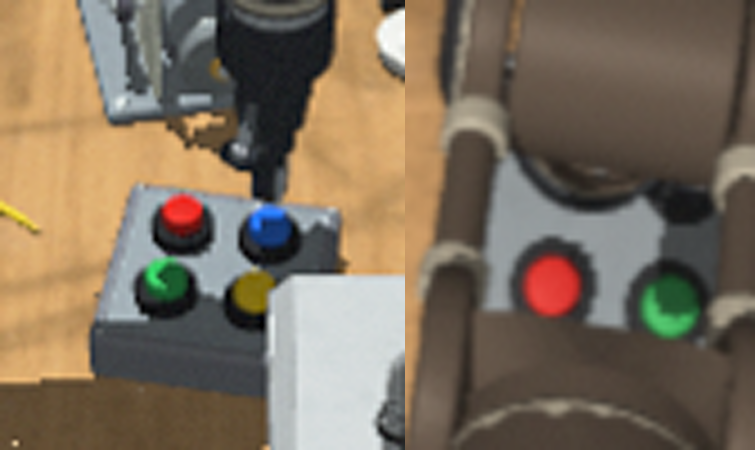

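View pics/w2.png

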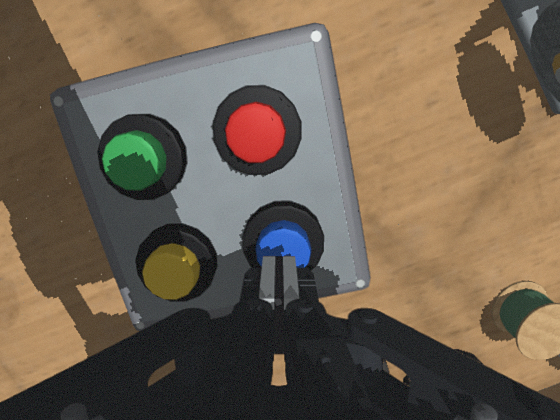

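The side view shows the fingertip just above the blue cap. I'll measure the tip's true position from depth.

Run:
```python
from h import *
f=load('w2')
for u,v in [(270,260),(288,260),(270,275),(290,290),(284,240),(270,245),(298,240),(172,272),(255,130)]: print('w',u,v,np.round(world(f,u,v),1))
f=load('s2')
for v in range(230,256,2):
  for u in (297,300,303): print('s',u,v,np.round(world(f,u,v),1),f['p'][v,u])
```

```text
w 270 260 [588.  -62.4 100.6]
w 288 260 [591.2 -56.   99.3]
w 270 275 [589.2 -62.6 111.3]
w 290 290 [591.1 -55.8 124. ]
w 284 240 [594.6 -58.7  66.7]
w 270 245 [593.9 -65.8  68.2]
w 298 240 [597.  -52.3  67.1]
w 172 272 [ 589.2 -117.3   67.6]
w 255 130 [540.6 -50.9  68.7]
s 297 230 [594.7 -74.6 157.1] [34 36 37]
s 300 230 [603.1 -80.8 163.2] [25 28 33]
s 303 230 [611.7 -81.8 164.1] [24 28 32]
s 297 232 [ 593.9 -108.   181.3] [48 49 53]
s 300 232 [604.  -62.4 137.3] [23 27 32]
s 303 232 [611.8 -84.1 158.5] [24 29 33]
s 297 234 [ 593.8 -117.1  182.4] [37 41 44]
s 300 234 [603.4 -83.8 150. ] [25 27 32]
s 303 234 [612.6 -71.2 137.8] [68 60 50]
s 297 236 [ 593.9 -118.7  176.1] [24 25 29]
s 300 236 [603.2 -93.1 151. ] [27 30 32]
s 303 236 [612.9 -69.2 127.7] [82 73 62]
s 297 238 [ 594.5 -102.   151.7] [21 25 26]
s 300 238 [603.4 -94.5 144.4] [30 33 36]
s 303 238 [613.4 -63.8 114.1] [94 89 81]
s 297 240 [595.5 -72.7 114.4] [27 27 32]
s 300 240 [604.1 -79.3 121.1] [37 40 42]
s 303 240 [613.6 -65.7 107.6] [111  98  85]
s 297 242 [595.7 -74.1 107.4] [24 25 30]
s 300 242 [604.5 -75.8 109.3] [40 41 42]
s 303 242 [613.9 -63.2  96.7] [127 104  77]
s 297 244 [597.5 -15.9  40. ] [104 106 112]
s 300 244 [604.8 -72.9  97.9] [41 41 38]
s 303 244 [618.3  25.9  -2.2] [201 162 108]
s 297 246 [596.7 -50.4  66.3] [134 168 236]
s 300 246 [605.6 -56.1  72.2] [ 59 125 239]
s 303 246 [616.  -28.7  44.3] [128 156 197]
s 297 248 [596.6 -57.9  65.2] [ 36 114 240]
s 300 248 [605.6 -62.7  70.3] [ 29  83 181]
s 303 248 [614.8 -59.9  67.5] [ 30  53 101]
s 297 250 [596.4 -72.3  71.4] [ 42 111 229]
s 300 250 [605.6 -67.1  66.1] [ 22  55 113]
s 303 250 [614.5 -70.4  69.7] [ 21  55 111]
s 297 252 [596.7 -68.6  58.9] [ 23  55 113]
s 300 252 [605.5 -76.3  67. ] [ 24  57 117]
s 303 252 [614.8 -69.9  60.4] [ 25  52 106]
s 297 254 [596.7 -74.1  55.9] [37 44 68]
s 300 254 [605.7 -75.2  57.1] [20 44 85]
s 303 254 [614.9 -73.5  55.4] [22 28 37]
```

Run:
```python
from h import *
for n,e in (('wrist0',(233.7,578.7,197.7)),('w1',(602,-67,177)),('w2',(600,-62.8,58.7))):
    f=load(n);R=f['R'];t=f['t'].ravel();c=-R.T@t
    print(n,'cam',np.round(c,1),'tcp in cam',np.round(R@np.array(e)+t,1))
f=load('w2')
pc=f['R']@np.array([600,-62.8,58.7])+f['t'].ravel()
K=f['K'];print('tcp px',(K@pc/pc[2])[:2])
for v in range(250,300,5): print(v,np.round([f['d'][v,u] for u in (266,272,286,292)],0))
f=load('w1');
for v in range(250,300,5): print('w1',v,np.round([f['d'][v,u] for u in (266,272,286,292)],0))
s=r.get_state();print(s['joint_positions'],s['joint_torque'])
```

```text
wrist0 cam [165.6 605.6 372.8] tcp in cam [  0.9  19.9 188.7]
w1 cam [535.8 -40.6 354.8] tcp in cam [  0.8  16.5 190.8]
w2 cam [533.3 -36.  234.2] tcp in cam [  0.9  19.8 188.6]
tcp px [280.37242864 246.28433672]
250 [179. 179. 180. 181.]
255 [181. 181. 181. 180.]
260 [147. 147. 146. 146.]
265 [142. 142. 143. 142.]
270 [139. 138. 139. 137.]
275 [133. 133. 135. 134.]
280 [130. 131. 130. 131.]
285 [126. 127. 127. 127.]
290 [125. 124. 124. 125.]
295 [120. 121. 120. 120.]
w1 250 [385. 385. 384. 385.]
w1 255 [387. 387. 386. 387.]
w1 260 [147. 146. 146. 147.]
w1 265 [142. 143. 143. 142.]
w1 270 [138. 138. 138. 138.]
w1 275 [135. 135. 135. 135.]
w1 280 [132. 130. 131. 130.]
w1 285 [128. 126. 128. 128.]
w1 290 [125. 125. 124. 123.]
w1 295 [121. 120. 121. 121.]
[-10.03203972  24.96627649 101.56840324  -0.1556227   53.91289446
 -77.7915962 ] [ 3.60038075e-05 -4.24070656e+01 -2.32021344e+01 -7.35012844e-03
  3.56767885e-02  2.80934324e-05]
```

By depth the actual fingertip is about 38 mm short of the reported TCP: it sits at about z = 97 while 58.7 is reported, and xy is fine. That explains the missing contact. I'll go lower in small steps, watching the force.

>>> step_arm(
  motion=[
    {"jaw": 0, "x": 0, "y": 0, "z": -8, "turn": 0},
    {"jaw": 0, "x": 0, "y": 0, "z": -15, "turn": 0},
    {"jaw": 0, "x": 0, "y": 0, "z": -21, "turn": 0},
    {"jaw": 0, "x": 0, "y": 0, "z": -24, "turn": 0},
    {"jaw": 0, "x": 0, "y": 0, "z": -24, "turn": 0},
  ],
)

```text
time: 3.65
ee_pos: [599.2, -62.7, 33.7]
tcp_rot: [[-0.01, -0.926, 0.377], [-0.0, 0.377, 0.926], [-1.0, 0.009, -0.004]]
wrist_force: [-1.7, -0.5, 2.1]
opening: 0.0
```

Run:
```python
from h import *
snap('side','s3');snap('wrist','w3')
s=r.get_state();print(s['time'],s['ee_pos'],s['wrist_force'],s['opening'])
cv2.imwrite('pics/c4.png',np.hstack([cv2.resize(cv2.imread('pics/s3.png')[200:300,240:330],None,fx=4,fy=4,interpolation=cv2.INTER_CUBIC),cv2.imread('pics/w3.png')[:400,100:500]]))
```

```text
3.75 [599.35013698 -62.65737573  34.49615037] [-1.92035939  0.5183837   1.46369351] -0.19422483948167424
```

View pics/c4.png

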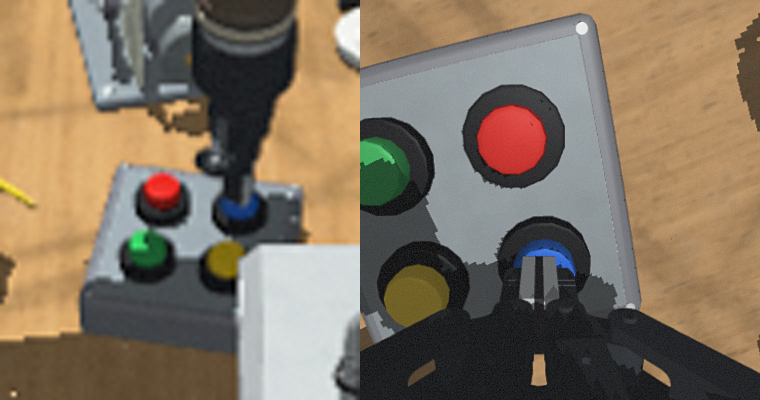

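The fingertip is on the blue cap: wrist view tip at about (539,257), force starting at about 2 N. Contact is at reported z of about 34, so I'll press.

>>> step_arm(
  motion=[
    {"jaw": 0, "x": 0, "y": 0, "z": -2, "turn": 0},
    {"jaw": 0, "x": 0, "y": 0, "z": -4, "turn": 0},
    {"jaw": 0, "x": 0, "y": 0, "z": -5, "turn": 0},
    {"jaw": 0, "x": 0, "y": 0, "z": -5, "turn": 0},
  ],
)

```text
time: 4.08
ee_pos: [599.6, -62.7, 29.7]
tcp_rot: [[-0.01, -0.926, 0.377], [-0.001, 0.377, 0.926], [-1.0, 0.009, -0.004]]
wrist_force: [-0.5, -0.4, 3.8]
opening: 0.1
```

>>> step_arm(
  motion=[
    {"jaw": 0, "x": 0, "y": 0, "z": -2, "turn": 0},
    {"jaw": 0, "x": 0, "y": 0, "z": -4, "turn": 0},
    {"jaw": 0, "x": 0, "y": 0, "z": -5, "turn": 0},
    {"jaw": 0, "x": 0, "y": 0, "z": -5, "turn": 0},
    {"jaw": 0, "x": 0, "y": 0, "z": -5, "turn": 0},
  ],
)

```text
time: 4.5
ee_pos: [599.8, -62.7, 27.0]
tcp_rot: [[-0.01, -0.926, 0.377], [-0.001, 0.377, 0.926], [-1.0, 0.009, -0.004]]
wrist_force: [-6.1, 1.2, 15.3]
opening: -0.3
```

Blue bottomed out: 15 N at reported z = 27, so the tip offset is 32 mm. Now up and across to yellow.

>>> step_arm(
  motion=[
    {"jaw": 0, "x": 0, "y": 0, "z": 15, "turn": 0},
    {"jaw": 0, "x": 0, "y": 0, "z": 38, "turn": 0},
    {"jaw": 0, "x": -3, "y": -18, "z": 38, "turn": 0},
    {"jaw": 0, "x": -7, "y": -38, "z": 38, "turn": 0},
    {"jaw": 0, "x": -10, "y": -54, "z": 38, "turn": 0},
    {"jaw": 0, "x": -10, "y": -58, "z": 38, "turn": 0},
    {"jaw": 0, "x": -10, "y": -58, "z": 30, "turn": 0},
    {"jaw": 0, "x": -10, "y": -58, "z": 20, "turn": 0},
    {"jaw": 0, "x": -10, "y": -58, "z": 12, "turn": 0},
    {"jaw": 0, "x": -10, "y": -58, "z": 12, "turn": 0},
  ],
)

```text
time: 5.33
ee_pos: [587.3, -119.1, 35.7]
tcp_rot: [[-0.015, -0.926, 0.376], [0.001, 0.376, 0.927], [-1.0, 0.015, -0.005]]
wrist_force: [-0.7, 0.3, 0.3]
opening: -0.1
```

Run:
```python
from h import *
snap('wrist','w4')
s=r.get_state();print(s['time'],s['ee_pos'],s['wrist_force'],s['opening'])
```

```text
5.3833 [ 587.93948968 -119.30647008   36.60956577] [ 0.43641535  0.23874548 -0.42899861] -0.06932112391504652
```

View pics/w4.png

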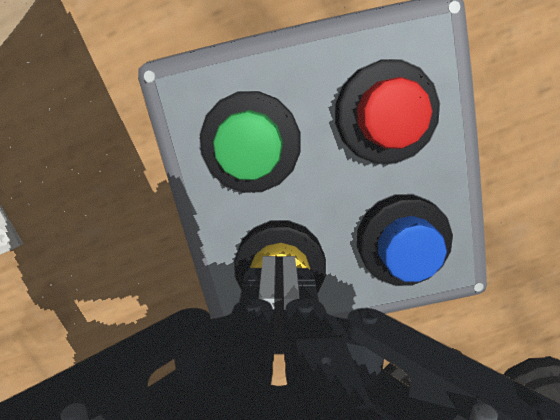

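The tip (279,257) is centred over the yellow cap (280,250) and blue has sprung back up. Pressing yellow.

>>> step_arm(
  motion=[
    {"jaw": 0, "x": 1, "y": 0, "z": -3, "turn": 0},
    {"jaw": 0, "x": 2, "y": 0, "z": -6, "turn": 0},
    {"jaw": 0, "x": 2, "y": 0, "z": -9, "turn": 0},
    {"jaw": 0, "x": 2, "y": 0, "z": -11, "turn": 0},
    {"jaw": 0, "x": 2, "y": 0, "z": -11, "turn": 0},
    {"jaw": 0, "x": 2, "y": 0, "z": -11, "turn": 0},
    {"jaw": 0, "x": 2, "y": 0, "z": -11, "turn": 0},
  ],
)

```text
time: 5.97
ee_pos: [589.7, -118.8, 27.1]
tcp_rot: [[-0.016, -0.927, 0.376], [0.001, 0.376, 0.927], [-1.0, 0.015, -0.004]]
wrist_force: [-4.8, 1.6, 10.7]
opening: 0.1
```

Yellow bottomed out at 10.7 N. On to green.

>>> step_arm(
  motion=[
    {"jaw": 0, "x": 0, "y": 0, "z": 15, "turn": 0},
    {"jaw": 0, "x": 0, "y": 0, "z": 38, "turn": 0},
    {"jaw": 0, "x": -18, "y": 2, "z": 38, "turn": 0},
    {"jaw": 0, "x": -38, "y": 5, "z": 38, "turn": 0},
    {"jaw": 0, "x": -54, "y": 8, "z": 38, "turn": 0},
    {"jaw": 0, "x": -57, "y": 8, "z": 38, "turn": 0},
    {"jaw": 0, "x": -57, "y": 8, "z": 30, "turn": 0},
    {"jaw": 0, "x": -57, "y": 8, "z": 20, "turn": 0},
    {"jaw": 0, "x": -57, "y": 8, "z": 12, "turn": 0},
    {"jaw": 0, "x": -57, "y": 8, "z": 12, "turn": 0},
  ],
)

```text
time: 6.8
ee_pos: [531.6, -110.5, 36.5]
tcp_rot: [[-0.019, -0.927, 0.376], [0.003, 0.376, 0.927], [-1.0, 0.019, -0.005]]
wrist_force: [-1.4, -1.2, -0.1]
opening: -0.1
```

Run:
```python
from h import *
snap('wrist','w5')
s=r.get_state();print(s['time'],s['ee_pos'],s['wrist_force'],s['opening'])
```

```text
6.85 [ 531.92364742 -110.59758611   37.20598314] [ 0.44505646 -0.23900197  0.07509372] 0.1840017224919232
```

View pics/w5.png

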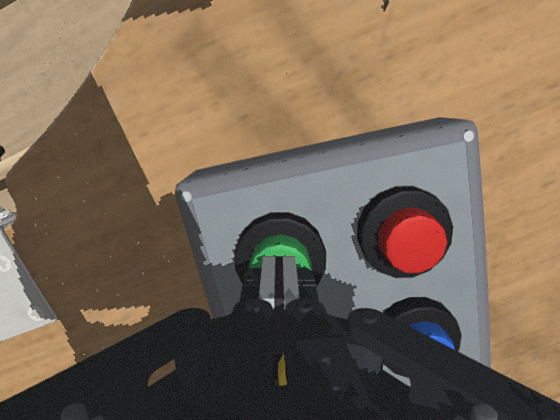

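The tip (279,257) is over the green cap (281,245), and red (412,240) is clear. Pressing green.

>>> step_arm(
  motion=[
    {"jaw": 0, "x": 0, "y": 0, "z": -3, "turn": 0},
    {"jaw": 0, "x": 0, "y": 0, "z": -6, "turn": 0},
    {"jaw": 0, "x": 0, "y": 0, "z": -9, "turn": 0},
    {"jaw": 0, "x": 0, "y": 0, "z": -11, "turn": 0},
    {"jaw": 0, "x": 0, "y": 0, "z": -11.5, "turn": 0},
    {"jaw": 0, "x": 0, "y": 0, "z": -11.5, "turn": 0},
    {"jaw": 0, "x": 0, "y": 0, "z": -11.5, "turn": 0},
  ],
)

```text
time: 7.43
ee_pos: [533.2, -110.9, 27.2]
tcp_rot: [[-0.016, -0.927, 0.376], [0.002, 0.376, 0.927], [-1.0, 0.016, -0.004]]
wrist_force: [-1.0, 0.4, 7.6]
opening: -0.1
```

Green bottomed out at 7.6 N. Now I'll rise and go across to the lever pad.

>>> step_arm(
  motion=[
    {"jaw": 0, "x": 0, "y": 0, "z": 20, "turn": 0},
    {"jaw": 0, "x": 0, "y": 0, "z": 55, "turn": 0},
    {"jaw": 0, "x": -5, "y": 0, "z": 90, "turn": 0},
    {"jaw": 0, "x": -15, "y": 20, "z": 120, "turn": 0},
    {"jaw": 0, "x": -22, "y": 45, "z": 145, "turn": 0},
    {"jaw": 0, "x": -30, "y": 78, "z": 155, "turn": 0},
    {"jaw": 0, "x": -38, "y": 115, "z": 155, "turn": 0},
    {"jaw": 0, "x": -45, "y": 152, "z": 155, "turn": 0},
    {"jaw": 0, "x": -52, "y": 190, "z": 155, "turn": 0},
    {"jaw": 0, "x": -60, "y": 225, "z": 155, "turn": 0},
  ],
)

```text
time: 8.27
ee_pos: [472.4, 115.9, 182.2]
tcp_rot: [[-0.016, -0.926, 0.376], [0.002, 0.376, 0.927], [-1.0, 0.016, -0.004]]
wrist_force: [1.3, 0.6, -0.6]
opening: -0.3
```

Run:
```python
from h import *
snap('wrist','w6')
s=r.get_state();print(s['time'],s['ee_pos'],s['wrist_force'],s['opening'])
```

```text
8.3167 [470.40092355 121.70374431 182.00875276] [-1.6630807   3.18618405  0.4595599 ] -0.00561088385870269
```

View pics/w6.png

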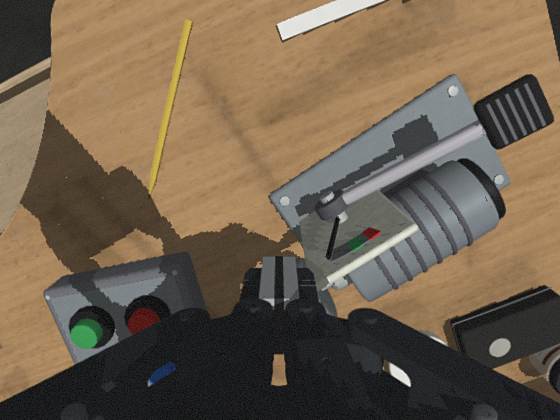

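The wrist view shows the pad at (514,111), the hinge at (331,207) and the dial needle at about (333,240) resting outside the green. Measuring these.

Run:
```python
from h import *
f=load('w6')
for u,v in [(514,111),(484,104),(533,83),(546,118),(500,140),(331,207),(454,90),(286,201),(499,181)]: print(u,v,np.round(world(f,u,v),1))
print('pad@126',world(f,514,111,z=126))
a=world(f,454,90,z=12);b=world(f,286,201,z=12);print('front screws dir',(a-b)/np.linalg.norm(a-b),np.linalg.norm(a-b))
```

```text
514 111 [464.3 278.1 126.7]
484 104 [454.2 263.3 121.4]
533 83 [451.2 291.5 130.8]
546 118 [475.2 295.3 130.3]
500 140 [407.  142.1 358.2]
331 207 [492.  149.8  88.1]
454 90 [453.5 295.1  13.3]
286 201 [493.6 113.4  12.7]
499 181 [552.4 314.5  14.4]
pad@126 [464.51265584 278.56935425 126.        ]
front screws dir [-0.21483917  0.97664944  0.        ] 186.70825884195347
```

Pad released at (464.5, 278.5, 126), and the top view agrees within 1 mm. Level, it would be at about (462.5, 287). I'll go above it.

>>> step_arm(
  motion=[
    {"jaw": 0, "x": -2, "y": 30, "z": 0, "turn": 0},
    {"jaw": 0, "x": -3, "y": 65, "z": 0, "turn": 0},
    {"jaw": 0, "x": -4, "y": 100, "z": 0, "turn": 0},
    {"jaw": 0, "x": -5, "y": 130, "z": 0, "turn": 0},
    {"jaw": 0, "x": -6, "y": 152, "z": -10, "turn": 0},
    {"jaw": 0, "x": -7, "y": 162, "z": -30, "turn": 0},
    {"jaw": 0, "x": -7, "y": 162, "z": -50, "turn": 0},
    {"jaw": 0, "x": -7, "y": 162, "z": -65, "turn": 0},
    {"jaw": 0, "x": -7, "y": 162, "z": -70, "turn": 0},
    {"jaw": 0, "x": -7, "y": 162, "z": -70, "turn": 0},
  ],
)

```text
time: 9.15
ee_pos: [461.7, 282.7, 109.9]
tcp_rot: [[-0.022, -0.927, 0.373], [0.006, 0.373, 0.928], [-1.0, 0.023, -0.003]]
wrist_force: [-0.3, -0.5, -1.1]
opening: 0.2
```

Run:
```python
from h import *
snap('wrist','w7');snap('side','s7');snap('top','t7')
s=r.get_state();print(s['time'],s['ee_pos'],s['wrist_force'],s['opening'])
cv2.imwrite('pics/c7.png',np.hstack([cv2.resize(cv2.imread('pics/s7.png')[140:240,220:320],None,fx=4,fy=4),cv2.resize(cv2.imread('pics/t7.png')[190:290,120:220],None,fx=4,fy=4)]))
```

```text
9.3 [464.36869892 283.82145209 113.02618365] [-0.44561711 -0.31331763 -0.29024017] -0.28860472273622934
```

View pics/w7.png

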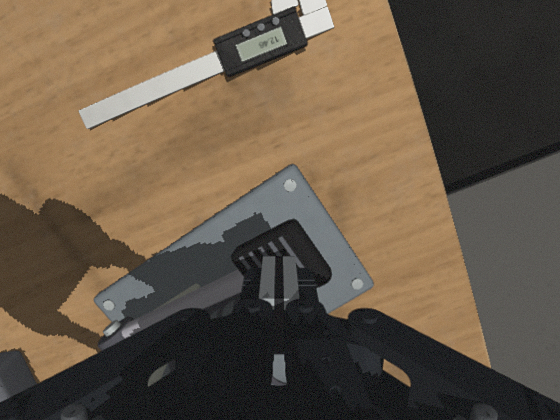

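View pics/c7.png

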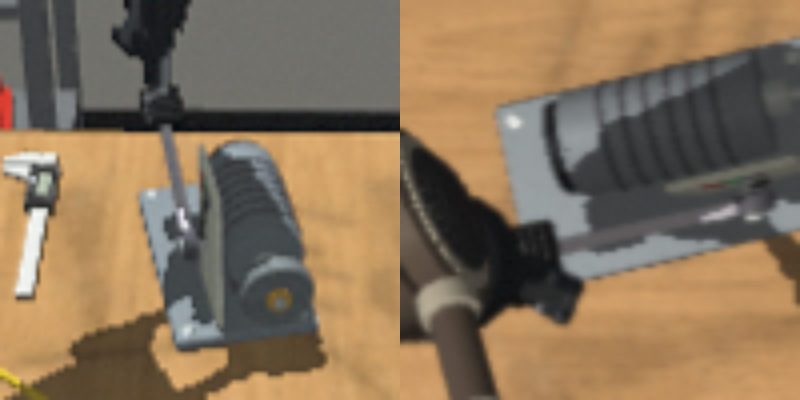

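The tip (279,258) is over the pad (283,250) with no contact yet. I'll go down towards level, where the tip is at 85 and the reported z about 53, in stages.

>>> step_arm(
  motion=[
    {"jaw": 0, "x": 0, "y": 0, "z": -6, "turn": 0},
    {"jaw": 0, "x": 0, "y": 0, "z": -12, "turn": 0},
    {"jaw": 0, "x": 0, "y": 0, "z": -18, "turn": 0},
    {"jaw": 0, "x": 0, "y": 0, "z": -24, "turn": 0},
    {"jaw": 0, "x": 0, "y": 0, "z": -29, "turn": 0},
    {"jaw": 0, "x": 0, "y": 0, "z": -33, "turn": 0},
    {"jaw": 0, "x": 0, "y": 0, "z": -35, "turn": 0},
    {"jaw": 0, "x": 0, "y": 0, "z": -35, "turn": 0},
  ],
)

```text
time: 9.97
ee_pos: [464.5, 284.0, 77.8]
tcp_rot: [[-0.017, -0.927, 0.374], [0.009, 0.374, 0.928], [-1.0, 0.019, 0.002]]
wrist_force: [-1.5, 0.9, 2.5]
opening: -0.3
```

Run:
```python
from h import *
snap('wrist','w8')
s=r.get_state();print(s['time'],s['ee_pos'],s['wrist_force'],s['opening'])
```

```text
10.0167 [464.52268992 283.94734374  78.03099051] [-0.00993829  0.84483786  3.01601682] -0.0905447390297885
```

View pics/w8.png

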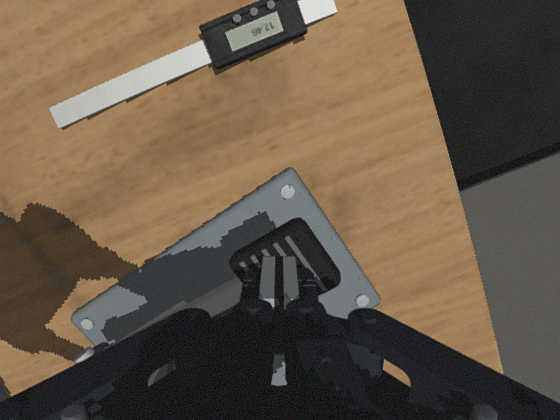

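The lever is moving at about 3 N with the tip well inside the pad. Going on to a reported z of about 56.

>>> step_arm(
  motion=[
    {"jaw": 0, "x": 0, "y": 0, "z": -5, "turn": 0},
    {"jaw": 0, "x": 0, "y": 0, "z": -10, "turn": 0},
    {"jaw": 0, "x": 0, "y": 0, "z": -15, "turn": 0},
    {"jaw": 0, "x": 0, "y": 0, "z": -19, "turn": 0},
    {"jaw": 0, "x": 0, "y": 0, "z": -22, "turn": 0},
    {"jaw": 0, "x": 0, "y": 0, "z": -22, "turn": 0},
  ],
)

```text
time: 10.52
ee_pos: [464.8, 284.3, 55.6]
tcp_rot: [[-0.016, -0.927, 0.374], [0.009, 0.374, 0.928], [-1.0, 0.018, 0.003]]
wrist_force: [-0.4, 3.0, 4.7]
opening: -0.1
```

Run:
```python
from h import *
snap('wrist','w9');snap('side','s9');snap('top','t9')
s=r.get_state();print(s['time'],s['ee_pos'],s['wrist_force'],s['opening'])
f=load('w9')
# pad/lever points
for u,v in [(285,240),(310,235),(325,270),(250,260),(305,250)]: print(u,v,np.round(world(f,u,v),1))
f=load('t9')
for v in range(248,264,3): print([tuple(np.round(world(f,u,v)).astype(int)) for u in range(140,166,4)])
cv2.imwrite('pics/c9.png',np.hstack([cv2.resize(cv2.imread('pics/s9.png')[140:240,220:320],None,fx=4,fy=4),cv2.resize(cv2.imread('pics/t9.png')[190:290,120:220],None,fx=4,fy=4)]))
```

```text
10.6667 [464.78065576 284.26233376  56.20527484] [0.21194497 3.22761663 5.30386877] -0.21707955679498858
285 240 [450.4 291.8  89.1]
310 235 [452.7 302.1  87.9]
325 270 [470.2 302.5  87.5]
250 260 [454.1 274.3  86.9]
305 250 [457.5 298.   89.5]
[(np.int64(484), np.int64(222), np.int64(431)), (np.int64(484), np.int64(217), np.int64(423)), (np.int64(484), np.int64(213), np.int64(410)), (np.int64(481), np.int64(247), np.int64(245)), (np.int64(479), np.int64(276), np.int64(86)), (np.int64(478), np.int64(282), np.int64(14)), (np.int64(478), np.int64(272), np.int64(12))]
[(np.int64(479), np.int64(220), np.int64(435)), (np.int64(479), np.int64(217), np.int64(422)), (np.int64(478), np.int64(214), np.int64(406)), (np.int64(475), np.int64(245), np.int64(253)), (np.int64(472), np.int64(274), np.int64(93)), (np.int64(472), np.int64(266), np.int64(87)), (np.int64(471), np.int64(256), np.int64(87))]
[(np.int64(474), np.int64(220), np.int64(436)), (np.int64(474), np.int64(218), np.int64(419)), (np.int64(473), np.int64(215), np.int64(404)), (np.int64(469), np.int64(244), np.int64(255)), (np.int64(46
[... 417 characters left out ...]
t64(460), np.int64(237), np.int64(174))]
[(np.int64(464), np.int64(218), np.int64(445)), (np.int64(464), np.int64(212), np.int64(442)), (np.int64(462), np.int64(215), np.int64(403)), (np.int64(456), np.int64(246), np.int64(246)), (np.int64(455), np.int64(247), np.int64(206)), (np.int64(454), np.int64(242), np.int64(192)), (np.int64(453), np.int64(235), np.int64(183))]
[(np.int64(459), np.int64(217), np.int64(447)), (np.int64(459), np.int64(212), np.int64(440)), (np.int64(457), np.int64(214), np.int64(406)), (np.int64(449), np.int64(250), np.int64(232)), (np.int64(448), np.int64(247), np.int64(207)), (np.int64(447), np.int64(243), np.int64(189)), (np.int64(447), np.int64(234), np.int64(186))]
```

View pics/c9.png

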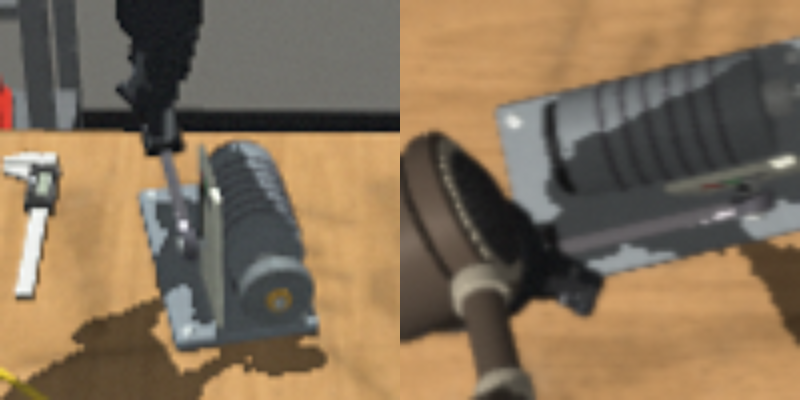

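View pics/w9.png

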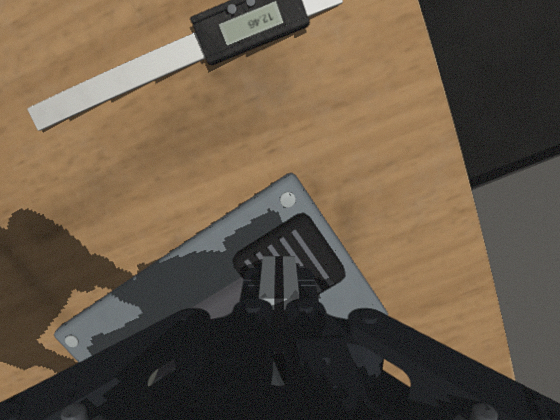

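Pad measures z of about 88 and level, force 5.3 N: roughly 0.28 rad, already in the green. I'll go 3 mm lower to the middle of the band and hold.

>>> step_arm(
  motion=[
    {"jaw": 0, "x": 0, "y": 0, "z": -2, "turn": 0},
    {"jaw": 0, "x": 0, "y": 0, "z": -3, "turn": 0},
    {"jaw": 0, "x": 0, "y": 0, "z": -3, "turn": 0},
    {"jaw": 0, "x": 0, "y": 0, "z": -3, "turn": 0},
    {"jaw": 0, "x": 0, "y": 0, "z": -3, "turn": 0},
    {"jaw": 0, "x": 0, "y": 0, "z": -3, "turn": 0},
    {"jaw": 0, "x": 0, "y": 0, "z": -3, "turn": 0},
    {"jaw": 0, "x": 0, "y": 0, "z": -3, "turn": 0},
    {"jaw": 0, "x": 0, "y": 0, "z": -3, "turn": 0},
    {"jaw": 0, "x": 0, "y": 0, "z": -3, "turn": 0},
  ],
)

```text
time: 11.5
ee_pos: [464.7, 284.5, 53.5]
tcp_rot: [[-0.016, -0.927, 0.374], [0.009, 0.374, 0.928], [-1.0, 0.018, 0.003]]
wrist_force: [-0.8, 4.1, 5.5]
opening: -0.0
```

Run:
```python
from h import *
snap('wrist','w10');snap('top','t10')
s=r.get_state();print(s['time'],s['ee_pos'],s['wrist_force'],s['opening'])
f=load('w10')
P=[]
for u,v in [(285,240),(310,235),(325,270),(250,260),(305,250),(295,225),(320,255)]:
    w=world(f,u,v);print(u,v,np.round(w,1))
cv2.imwrite('pics/c10.png',cv2.resize(cv2.imread('pics/t10.png')[220:260,170:230],None,fx=12,fy=12,interpolation=cv2.INTER_CUBIC))
```

```text
11.6 [464.75614971 284.48448934  53.47006539] [-0.83688454  2.77785409  4.53235152] 0.04559932999927531
285 240 [450.8 291.9  86. ]
310 235 [453.  302.3  84.9]
325 270 [469.8 302.7  86.3]
250 260 [453.6 274.8  86. ]
305 250 [458.1 298.   85.9]
295 225 [446.6 298.   84.8]
320 255 [462.7 303.1  85.8]
```

View pics/c10.png

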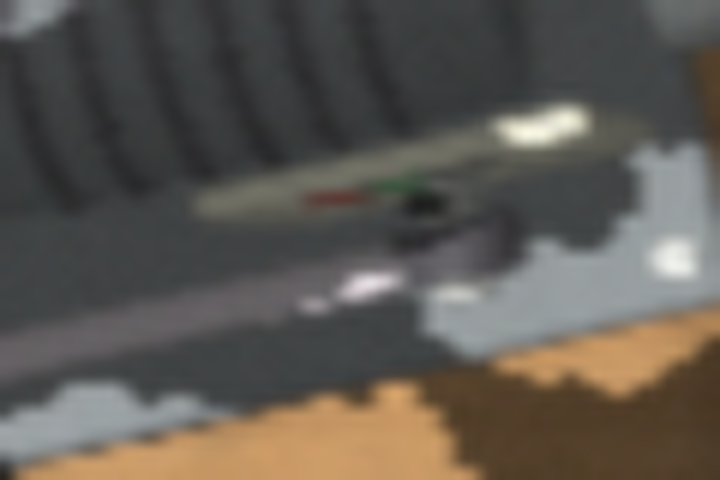

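The pad is at z = 85.7 and level, about 0.30 rad, mid-green; the top view puts the needle tip at the green side of the scale. Holding.

>>> step_arm(
  motion=[
    {"jaw": 0, "x": 0, "y": 0, "z": -0.5, "turn": 0},
    {"jaw": 0, "x": 0, "y": 0, "z": -0.5, "turn": 0},
    {"jaw": 0, "x": 0, "y": 0, "z": -0.5, "turn": 0},
    {"jaw": 0, "x": 0, "y": 0, "z": -0.5, "turn": 0},
    {"jaw": 0, "x": 0, "y": 0, "z": -0.5, "turn": 0},
    {"jaw": 0, "x": 0, "y": 0, "z": -0.5, "turn": 0},
    {"jaw": 0, "x": 0, "y": 0, "z": -0.5, "turn": 0},
    {"jaw": 0, "x": 0, "y": 0, "z": -0.5, "turn": 0},
    {"jaw": 0, "x": 0, "y": 0, "z": -0.5, "turn": 0},
    {"jaw": 0, "x": 0, "y": 0, "z": -0.5, "turn": 0},
  ],
)

```text
time: 12.43
ee_pos: [464.8, 284.5, 53.2]
tcp_rot: [[-0.016, -0.928, 0.373], [0.009, 0.373, 0.928], [-1.0, 0.018, 0.003]]
wrist_force: [0.0, 2.8, 5.8]
opening: -0.1
```

>>> step_arm(
  motion=[
    {"jaw": 0, "x": 0, "y": 0, "z": 0, "turn": 0},
    {"jaw": 0, "x": 0, "y": 0, "z": 0, "turn": 0},
    {"jaw": 0, "x": 0, "y": 0, "z": 0, "turn": 0},
    {"jaw": 0, "x": 0, "y": 0, "z": 0, "turn": 0},
    {"jaw": 0, "x": 0, "y": 0, "z": 0, "turn": 0},
    {"jaw": 0, "x": 0, "y": 0, "z": 0, "turn": 0},
    {"jaw": 0, "x": 0, "y": 0, "z": 0, "turn": 0},
    {"jaw": 0, "x": 0, "y": 0, "z": 0, "turn": 0},
    {"jaw": 0, "x": 0, "y": 0, "z": 0, "turn": 0},
    {"jaw": 0, "x": 0, "y": 0, "z": 0, "turn": 0},
  ],
)

```text
time: 13.27
ee_pos: [464.8, 284.5, 53.5]
tcp_rot: [[-0.016, -0.928, 0.373], [0.009, 0.373, 0.928], [-1.0, 0.018, 0.002]]
wrist_force: [-0.5, 2.8, 5.1]
opening: 0.1
```

>>> step_arm(
  motion=[
    {"jaw": 0, "x": 0, "y": 0, "z": 0, "turn": 0},
    {"jaw": 0, "x": 0, "y": 0, "z": 0, "turn": 0},
    {"jaw": 0, "x": 0, "y": 0, "z": 0, "turn": 0},
    {"jaw": 0, "x": 0, "y": 0, "z": 0, "turn": 0},
    {"jaw": 0, "x": 0, "y": 0, "z": 0, "turn": 0},
    {"jaw": 0, "x": 0, "y": 0, "z": 0, "turn": 0},
    {"jaw": 0, "x": 0, "y": 0, "z": 0, "turn": 0},
    {"jaw": 0, "x": 0, "y": 0, "z": 0, "turn": 0},
  ],
)

```text
time: 13.93
ee_pos: [464.8, 284.5, 53.7]
tcp_rot: [[-0.016, -0.928, 0.373], [0.009, 0.373, 0.928], [-1.0, 0.019, 0.002]]
wrist_force: [-0.8, 2.7, 5.1]
opening: -0.1
```

Run:
```python
from h import *
snap('wrist','w11');snap('top','t11');snap('side','s11')
s=r.get_state();print(s['time'],s['ee_pos'],s['wrist_force'],s['opening'])
f=load('w11')
print(np.round([world(f,u,v)[2] for u,v in [(285,240),(310,235),(325,270),(250,260),(305,250),(295,225),(320,255)]],1))
```

```text
14.0833 [464.74983614 284.45170254  53.65421074] [-1.33925629  2.9022878   5.33281574] 0.13649060947082398
[86.6 86.2 86.4 86.1 86.2 85.5 86.7]
```

View pics/t11.png

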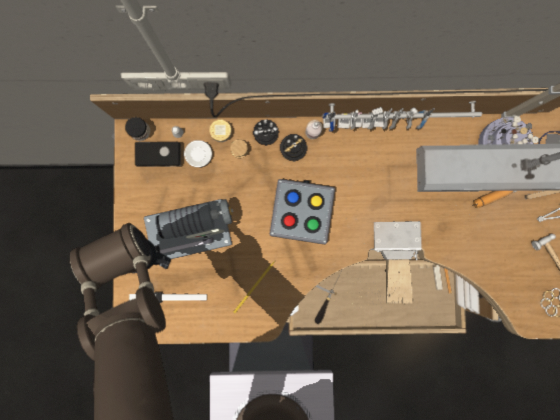

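The lever has been held for more than 3 s at a pad height of 86 mm (about 0.29 rad) with 5 N. In the top view all keys are up and the loose items are where they started. Handing in.

Run:
```python
from h import *
print(r.sign_off())
```

```text
the job is handed in; nothing more can be done
None
```

I pressed the blue, yellow and green keys in that order, then pushed the lever pad down to about level. I held it there for over 3 seconds and handed the job in while still holding it, at about 14 s. The sign-off gives no verdict, so everything below comes from my own checks.

- **Keys:** blue, yellow and green each reached their stop, with peak forces of about 15, 11 and 8 N. I went nowhere near the red key, and all four keys were up in the last top view.
- **Lever:** the last check put the pad at about 86 mm, which is roughly 0.29 rad and inside the green band of 0.24 to 0.38. The fingers were pressing with about 5 N.
- **Loose items:** the items I could see in the last top view had not visibly moved.
- **Fingertip mismatch:** the real fingertip was about 32 mm short of the reported TCP. My first press on blue therefore stopped above the key without touching it, and I corrected for this using the depth images and the contact force.
- **Needle not read clearly:** the dial was mostly hidden from the cameras during the hold. The lever angle therefore rests on pad height and force, backed only by a coarse top view that put the needle near the green.

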